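Fold down the row of flags on the tube rack

TASK

The tube rack with the five metal flags along its edge has been checked: run your fingertips lightly and low along the edge and fold all five flags down flat one after another, going the way they fold: each into its dark slot, to the left as seen from the flag side of the rack. Only push the flags: do not pick up or shift either rack, and leave the tubes and everything else on the table alone.

Things in the scene. Friction and masses are not known exactly. Their poses are not given: they have to be found in the camera images.
- rack: The flag rack: blue tube rack, loose on the table, 110 mm (its x) by 235 mm (y) by 60 mm high, 1.1 to 1.7 kg, any yaw, left or right on the table; origin under its centre. A bare ledge along its -x side, x = -55 to -11 mm, carries five flags in a line at x = -35 mm. Behind stand two rows of purple-capped tubes at x = 5 and 34 mm (108 mm above the table, caps 17 mm wide), beside the flags.
- flag1 (a joint): Fold angle of flag 1 (rad): 0 upright, 1.57 folded flat; starts between 0 and 0.25. Each flag is a bare metal tab 18 mm wide (rack x), 3 mm thick, reaching 30 mm above its hinge. It folds only towards rack +y, over a dark slot 30 mm long in the deck; a stop blocks it the other way.
- flag2 (a joint): Fold angle of flag 2 (rad): 0 upright, 1.57 folded flat; starts between 0 and 0.25. All hinges are stiff: about 0.5 N at the tip, no spring, and a flag stays where it is left.
- flag3 (a joint): Fold angle of flag 3 (rad): 0 upright, 1.57 folded flat; starts between 0 and 0.25. A folded flag lies in the deck with its face 2 mm above it, and ends 8 mm short of the next hinge.
- flag4 (a joint): Fold angle of flag 4 (rad): 0 upright, 1.57 folded flat; starts between 0 and 0.25. Like the others.
- flag5 (a joint): Fold angle of flag 5 (rad): 0 upright, 1.57 folded flat; starts between 0 and 0.25. Like the others; the last in the row.
- flag1_hinge (a point): Centre of the hinge of flag 1, level with the rack's deck, 60 mm above the table, at rack x = -35, y = -76 mm (axes as the rack's). First flag, at the rack's -y end; the bare deck reaches 41 mm beyond it.
- flag2_hinge (a point): Centre of the hinge of flag 2, level with the rack's deck, 60 mm above the table, at rack x = -35, y = -38 mm (axes as the rack's).
- flag3_hinge (a point): Centre of the hinge of flag 3, level with the rack's deck, 60 mm above the table, at rack x = -35, y = 0 mm (axes as the rack's).
- flag4_hinge (a point): Centre of the hinge of flag 4, level with the rack's deck, 60 mm above the table, at rack x = -35, y = 38 mm (axes as the rack's).
- flag5_hinge (a point): Centre of the hinge of flag 5, level with the rack's deck, 60 mm above the table, at rack x = -35, y = 76 mm (axes as the rack's). Last flag, at the rack's +y end; the bare deck reaches 41 mm beyond it.
- tube1: Loose purple-capped tube, 100 mm long, 13 mm wide (cap 17 mm), standing in the flag rack's front tube row at rack x = 5, y = -76 mm, 40 mm beside the line of the flags; origin at its bottom, 8 mm above the table. Not to be taken.
- tube2: Loose purple-capped tube, 100 mm long, 13 mm wide (cap 17 mm), standing in the flag rack's front tube row at rack x = 5, y = 0 mm, 40 mm beside the line of the flags; origin at its bottom, 8 mm above the table. Not to be taken.
- tube3: Loose purple-capped tube, 100 mm long, 13 mm wide (cap 17 mm), standing in the flag rack's front tube row at rack x = 5, y = 76 mm, 40 mm beside the line of the flags; origin at its bottom, 8 mm above the table. Not to be taken.
- plain_rack: Another blue rack of the same size, 110 x 235 x 60 mm, three rows of purple-capped tubes (108 mm high over all), no ledge and no flags; origin at the centre of its underside. Bystander.
- jar: Clear specimen jar with white lid, 52 mm wide, 60 mm high; origin under its centre. Bystander.
- marker: Marker pen lying along its x axis, 130 mm long, 16 mm thick; origin under its middle. Bystander.

How it is judged:
By the outcome, as a careful person would: the job done as asked, in the order asked, and still so for the second after the job is handed in, with the robot touching nothing.
It also fails if it takes over 42 s, if anything falls off the work surface, if the arm or the gripper's body presses on something with over 40 N, if the wrist force passes 120 N, or if a joint passes its speed limit or range.

ROBOT

A 6-joint arm with a two-finger parallel gripper is mounted at the origin on the work surface. World frame = base frame: x ahead of the robot, y to its left, z up, the work surface at z = 0. Lengths are in m, angles in rad, forces in N, time in s.
With the tool pointing down it reaches from about 0.375 to 0.9 m from the base axis. Payload 3.1 kg.
Tool frame: the origin (TCP) lies at the very end of the fingers, on their centre line; the grasp point (between the pads) lies 19 mm behind it; z points along the fingers, y is the direction in which the jaws open and shut (so a half turn about z gives the same grasp; the last joint's range is limited). The gripper opens to 85 mm and grips with 20 to 120 N. Pads are 22 mm wide; open, the fingers measure 114 mm over their backs; the gripper's body (76 mm by 85 mm) begins 54 mm behind the grasp point. The pads swing forward as they close: fully open they stand 13 mm farther back than shut.
Start: joints at [1.048, 0.527, 1.433, -0, 1.181, -0.178], TCP at [0.211, 0.588, 0.231] pointing down, gripper open.
Joint ranges: [-3.08, 3.08], [-0.75, 2.2], [0.22, 2.44], [-1.43, 4.57], [0, 2.65], [-2.85, 2.85]. Speed limits (rad/s): [2.79, 2.79, 3.14, 3.14, 3.14, 3.14].

INTERFACE

Orientations are given as a unit quaternion [x, y, z, w].
In Python, from station import manip gives the robot as it stands.
- The arm moves only by the tool send_rows, never from a script. Its argument "motion" is a list of rows, each an object with "gripper": the finger opening in mm, from 0 to 85.4; "travel": the shift along the tool's x, y, z in mm, a list of three; "rotation": the turn, a rotation vector about the tool's x, y, z in degrees, a list of three. In form: [{"gripper": gripper, "travel": [x, y, z], "rotation": [ax, ay, az]}, ...]. A call has 1 to 12 rows; each row shifts and turns the commanded pose from where the row before left it, along the tool's axes as they then stand; what a row does not reach is not made up. A row lasts 1/12 s, in which the tool goes at most 41.7 mm and 7.16 degrees, less where a joint would pass 70% of its speed; a pose out of reach is approached as far as the arm can. A call is refused whole if a number of a shift passes 41.7 or a number of a turn 7.16, either way. A call with a gripper value outside its range is refused whole. The fingers move at their own pace and stop on an object; "newtons" is the grip in N (left out, the last holds). Time passes only in rows, so rows that do not move let the fingers close. It gives the time, the measured TCP pose, the force and the opening at its end, in the units of the state.
- manip.sense(): the state, without advancing time (a new reading comes with each control period).
- manip.snapshot(name): name is "side" or "top"; returns the picture (480x640x3 uint8, red, green, blue); there is no depth.
- manip.calibration(name): a dict with "fx", "fy", "cx", "cy" (pixels), "k1" (the pictures are not rectified: a ray, as slopes to the right and down, at radius r is drawn at 1 + k1 r^2 times it, then the intrinsics apply), "cam_to_world" (4x4, takes a point from camera to world coordinates). Camera axes: x right, y down, z forward; pixel columns grow to the right and rows downward; lengths in m; the calibration is good to about 2 mm. A picture is of the moment at which its call begins. calibration takes no time and is no camera call.
- manip.sign_off(): hands the job in, once; it reports no verdict.
The state is a dict: "t": time; "q": joint angles; "qd": joint speeds; "tau": joint torques, N m; "tcp_pos": TCP position; "tool_rot": TCP orientation; "force": force on the tool from outside, world axes, zero at the start; "ft_torque": the same for the moment, N m; "finger_gap": opening from 0.0 (shut) to 1.0 (fully open).
Only numpy, scipy, OpenCV 4.12 (cv2) and the standard library are available. Lean on these libraries where they do the work, as an engineer would, in place of code of your own. Each camera call takes 0.05 s, during which the arm holds its last target. There are 200 camera calls.

## Working session

There is one attempt and no reset: what is moved stays moved. The work goes in short steps, Python scripts to look and compute and a tool call to move; the robot and the scene stay as the last step left them, time stands still between calls to the robot, and variables do not carry over. Pictures are saved under pics/ and viewed, about 8 in all and at most 12, crops included, and the job is handed in when it is done.

Besides the shell and the picture viewer there is one more tool, called after "Call:" in YAML: its name, and indented under it one key for each argument. send_rows: Moves the arm, as the interface text tells. Its arguments: {"type":"object","properties":{"motion":{"type":"array","items":{"type":"object","properties":{"gripper":{"type":"number"},"travel":{"type":"array","items":{"type":"number"}},"rotation":{"type":"array","items":{"type":"number"}}}}},"newtons":{"type":"number"}},"required":["motion"]}

```bash
mkdir -p pics; cat > h.py <<'E'
import numpy as np, cv2
from station import manip
from scipy.spatial.transform import Rotation as R
def cal(n):
    c=manip.calibration(n); K=np.array([[c['fx'],0,c['cx']],[0,c['fy'],c['cy']],[0,0,1.]])
    return K,np.array([c['k1'],0,0,0,0.]),np.array(c['cam_to_world'])
def ray(n,uv):
    K,d,T=cal(n); p=cv2.undistortPoints(np.array(uv,float).reshape(-1,1,2),K,d).reshape(-1,2)
    v=np.c_[p,np.ones(len(p))]@T[:3,:3].T
    return T[:3,3],v
def onplane(n,uv,z):
    o,v=ray(n,uv); return o+v*((z-o[2])/v[:,2:3])
def proj(n,P):
    K,d,T=cal(n); W=np.linalg.inv(T)
    return cv2.projectPoints(np.array(P,float).reshape(-1,1,3),cv2.Rodrigues(W[:3,:3])[0],W[:3,3],K,d)[0].reshape(-1,2)
def snap(n,f):
    im=cv2.cvtColor(np.array(manip.snapshot(n)),cv2.COLOR_RGB2BGR); cv2.imwrite('pics/'+f,im); return im
E
python3 - <<'E'
from h import *
for n in('top','side'):
    snap(n,n+'0.png'); K,d,T=cal(n); print(n,K[0,0],d[0],T.round(3).tolist())
s=manip.sense(); print(s['t'],s['tcp_pos'],s['tool_rot'],s['force'])
E
```

```text
top 477.5876913277059 -0.09277930017678293 [[0.004, -0.994, 0.11, 0.474], [-0.999, -0.008, -0.038, 0.006], [0.038, -0.11, -0.993, 0.708], [0.0, 0.0, 0.0, 1.0]]
side 583.8849144584302 -0.09803191559958 [[0.967, -0.146, 0.208, 0.42], [-0.254, -0.537, 0.805, -0.606], [-0.005, -0.831, -0.556, 0.505], [0.0, 0.0, 0.0, 1.0]]
0.1 [0.21031135 0.58788658 0.23043014] [ 1.71056417e-01  9.85260763e-01 -9.03679032e-04 -3.38007457e-04] [-0.94283894  0.91022415 -0.80942067]
```

View pics/top0.png

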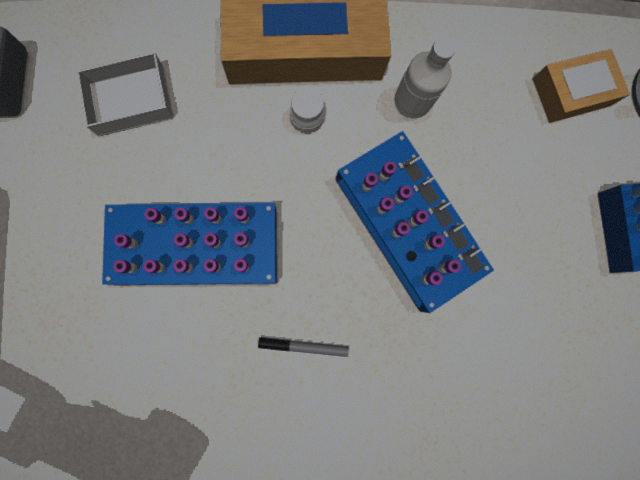

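View pics/side0.png

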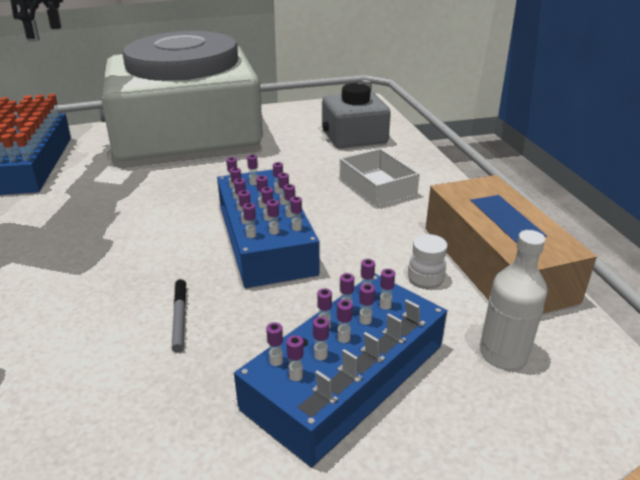

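Top view: the flag rack is at about (415,220) with its flags on the right edge, from (412,162) at the far end to (472,255) at the near end. In the side view each slot lies lower-left of its flag, so rack +y points towards the robot and right (lower right in the top view).

```bash
cat > m.py <<'E'
from h import *
for n,roi in(('top',(320,120,510,320)),('side',(225,230,460,465))):
    im=cv2.imread(f'pics/{n}0.png'); hsv=cv2.cvtColor(im,cv2.COLOR_BGR2HSV)
    x0,y0,x1,y1=roi; sub=np.zeros(im.shape[:2],np.uint8); sub[y0:y1,x0:x1]=1
    b=((abs(hsv[...,0].astype(int)-107)<12)&(hsv[...,1]>150)&(sub>0)).astype(np.uint8)
    V=hsv[...,2][b>0]; th,_=cv2.threshold(V.reshape(-1,1),0,255,cv2.THRESH_OTSU)
    m=(b&(hsv[...,2]>th)).astype(np.uint8)
    m=cv2.morphologyEx(m,cv2.MORPH_OPEN,np.ones((3,3),np.uint8))
    c=max(cv2.findContours(cv2.morphologyEx(m,cv2.MORPH_CLOSE,np.ones((9,9))),0,1)[0],key=cv2.contourArea)
    h=cv2.convexHull(c).reshape(-1,2)
    for z in(.05,.06,.07):
        P=onplane(n,h,z)[:,:2]; r=cv2.minAreaRect((P*1000).astype(np.float32)); print(n,'otsu',th,'z',z,np.round(r[0],1),np.round(r[1],1),round(r[2],2))
    # white screws: bright, unsaturated small blobs inside hull
    hm=cv2.fillConvexPoly(np.zeros_like(m),h,1)
    w=((hsv[...,1]<110)&(hsv[...,2]>110)&(hm>0)).astype(np.uint8)
    N,L,S,C=cv2.connectedComponentsWithStats(w)
    for i in range(1,N):
        if S[i,4]>=4: print(n,'blob',C[i].round(1),S[i,4],onplane(n,C[i],.06)[0,:2].round(4))
    cv2.imwrite(f'pics/{n}_crop.png',cv2.resize(im[y0:y1,x0:x1],None,fx=3,fy=3,interpolation=cv2.INTER_CUBIC)[:600,:800])
E
python3 m.py; python3 -c "
import cv2,numpy as np
cv2.imwrite('pics/c.png',np.hstack([cv2.resize(cv2.imread('pics/top_crop.png'),(400,420)),cv2.resize(cv2.imread('pics/side_crop.png'),(400,420))]))"
```

```text
top otsu 111.0 z 0.05 [ 577.4 -160.3] [237.  110.6] 32.44
top otsu 111.0 z 0.06 [ 575.8 -157.8] [233.4 108.9] 32.44
top otsu 111.0 z 0.07 [ 574.3 -155.3] [229.8 107.2] 32.44
top blob [401.4 137.6] 14 [ 0.6935 -0.1395]
top blob [413.3 155.2] 9 [ 0.668  -0.1561]
top blob [415.3 159.6] 26 [ 0.6616 -0.1588]
top blob [400.4 164.6] 14 [ 0.654  -0.1372]
top blob [345.8 171.2] 20 [ 0.643  -0.0599]
top blob [428.8 180.5] 28 [ 0.6317 -0.1773]
top blob [415.4 187.7] 16 [ 0.6211 -0.1579]
top blob [398.5 200. ] 4 [ 0.6032 -0.1335]
top blob [443.  200.3] 7 [ 0.6037 -0.1969]
top blob [444.9 205.4] 28 [ 0.5965 -0.1995]
top blob [430.4 210.6] 16 [ 0.5887 -0.1784]
top blob [459.5 226.9] 26 [ 0.5662 -0.2195]
top blob [445.3 233.4] 16 [ 0.5568 -0.1989]
top blob [472.4 245.8] 5 [ 0.5398 -0.2373]
top blob [475.1 252.4] 31 [ 0.5306 -0.241 ]
top blob [460.1 256.6] 17 [ 0.5246 -0.2191]
top blob [486.5 267.6] 17 [ 0.5093 -0.2568]
top blob [425.4 281.9] 7 [ 0.4896 -0.1693]
top blob [431.2 304.4] 19 [ 0.4588 -0.1769]
side otsu 115.0 z 0.05 [ 577.5 -147.7] [238.  110.8] 32.49
side otsu 115.0 z 0.06 [ 574.  -157.
[... 601 characters left out ...]
.7] 21 [ 0.6193 -0.154 ]
side blob [370.2 336.3] 68 [ 0.6009 -0.1585]
side blob [401.8 339.9] 33 [ 0.6326 -0.1733]
side blob [320.1 349.6] 236 [ 0.5418 -0.1642]
side blob [275.1 355.3] 232 [ 0.4931 -0.1601]
side blob [362.8 348.3] 24 [ 0.5869 -0.1743]
side blob [346. 358.] 104 [ 0.565  -0.1835]
side blob [380.6 358.1] 38 [ 0.6005 -0.1934]
side blob [295.1 369.9] 243 [ 0.5089 -0.1863]
side blob [244.  370.9] 32 [ 0.4572 -0.1742]
side blob [322.5 375.4] 74 [ 0.5343 -0.2011]
side blob [357.5 378.2] 44 [ 0.5678 -0.2142]
side blob [316.  379.5] 4 [ 0.5264 -0.2049]
side blob [314.7 388.2] 29 [ 0.522  -0.2159]
side blob [333.  399.4] 42 [ 0.5357 -0.2347]
side blob [310.7 419.8] 45 [ 0.5082 -0.2534]
```

View pics/c.png

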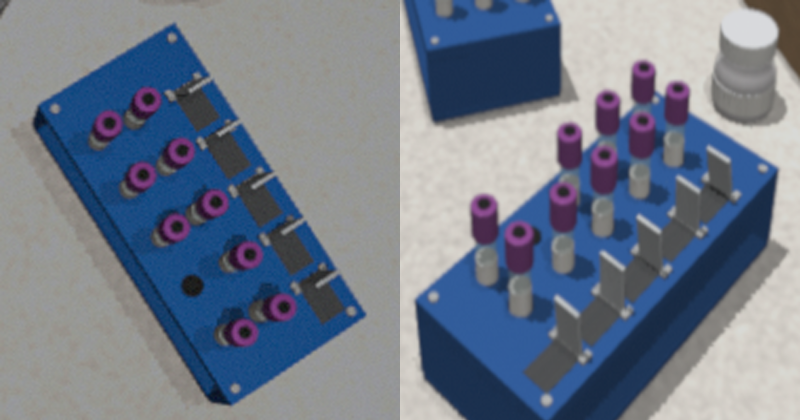

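Both views agree that the rack centre is at (0.575, -0.158), the deck is about 60 mm high, and rack +y points along -147.5°. Next I plan the transfer and check the bottle's clearance.

```bash
cat >> h.py <<'E'
C=np.array([.5749,-.1578,.06]); Y=np.array([-.8434,-.5373,0]); X=np.array([-.5373,.8434,0])
def pt(x,y,h): return C+X*x+Y*y+np.array([0,0,h])     # m, h above deck
def st():
    s=manip.sense(); p=np.array(s['tcp_pos']); r=R.from_quat(s['tool_rot']); d=p-C
    print('t %.2f'%s['t'],'rack mm',np.round([d@X*1e3,d@Y*1e3,d[2]*1e3],1),'F rack',np.round([np.dot(s['force'],X),np.dot(s['force'],Y),s['force'][2]],2),'gap',round(s['finger_gap'],3))
    return p,r,s
def todo(p,r,x,y,h,tilt=0,lead=0):
    # tool y = -Y, z down, tilted by -tilt about tool x
    t=R.from_matrix(np.c_[np.cross(-Y,[0,0,-1]),-Y,[0,0,-1]])*R.from_euler('x',-tilt,degrees=True)
    print('travel(tool,mm)',(r.inv().apply(pt(x,y,h)-p)*1e3).round(1),'rotvec deg',((r.inv()*t).as_rotvec(degrees=True)).round(2))
    return t
E
python3 - <<'E'
from h import *
p,r,s=st(); todo(p,r,-.035,-.110,.10,10)
o1,v1=ray('top',[[443,48],[403,110]]);o2,v2=ray('side',[[531,238],[505,360]])
for a,b in zip(v1,v2):
    k=np.linalg.lstsq(np.c_[a,-b],o2-o1,rcond=None)[0]; print('bottle',(o1+a*k[0]).round(3),(o2+b*k[1]).round(3))
E
```

```text
t 0.10 rack mm [824.8 -93.2 170.4] F rack [ 1.27  0.31 -0.81] gap 0.997
travel(tool,mm) [-689.7 -513.6   71.2] rotvec deg [-9.75 -3.28 37.71]
bottle [ 0.773 -0.17   0.169] [ 0.772 -0.17   0.168]
bottle [ 0.769 -0.162 -0.025] [ 0.782 -0.166 -0.019]
```

Call:
send_rows:
  motion:
    - {"gripper": 0, "travel": [-28, -21, 0], "rotation": [0, 0, 0]}
    - {"gripper": 0, "travel": [-28, -21, 0], "rotation": [0, 0, 0]}
    - {"gripper": 0, "travel": [-28, -21, 0], "rotation": [0, 0, 0]}
    - {"gripper": 0, "travel": [-28, -21, 0], "rotation": [0, 0, 0]}
    - {"gripper": 0, "travel": [-28, -21, 0], "rotation": [0, 0, 0]}
    - {"gripper": 0, "travel": [-28, -21, 0], "rotation": [0, 0, 0]}
    - {"gripper": 0, "travel": [-28, -21, 0], "rotation": [0, 0, 0]}
    - {"gripper": 0, "travel": [-28, -21, 0], "rotation": [0, 0, 0]}
    - {"gripper": 0, "travel": [-28, -21, 0], "rotation": [0, 0, 0]}
    - {"gripper": 0, "travel": [-28, -21, 0], "rotation": [0, 0, 0]}
    - {"gripper": 0, "travel": [-28, -21, 0], "rotation": [0, 0, 0]}
    - {"gripper": 0, "travel": [-28, -21, 0], "rotation": [0, 0, 0]}
  newtons: 20

```text
t: 1.1
tcp_pos: [0.4424, 0.2363, 0.2311]
tool_rot: [0.171, 0.985, -0.0, -0.0]
force: [0.1, 0.2, 0.2]
finger_gap: -0.001
```

Call:
send_rows:
  motion:
    - {"gripper": 0, "travel": [-28, -21, 0], "rotation": [0, 0, 0]}
    - {"gripper": 0, "travel": [-28, -21, 0], "rotation": [0, 0, 0]}
    - {"gripper": 0, "travel": [-28, -21, 0], "rotation": [0, 0, 0]}
    - {"gripper": 0, "travel": [-28, -21, 0], "rotation": [0, 0, 0]}
    - {"gripper": 0, "travel": [-28, -21, 0], "rotation": [0, 0, 0]}
    - {"gripper": 0, "travel": [-28, -21, 0], "rotation": [0, 0, 0]}
    - {"gripper": 0, "travel": [0, 0, 0], "rotation": [0, 0, 6]}
    - {"gripper": 0, "travel": [0, 0, 0], "rotation": [0, 0, 6]}
    - {"gripper": 0, "travel": [0, 0, 0], "rotation": [0, 0, 6]}
    - {"gripper": 0, "travel": [0, 0, 0], "rotation": [0, 0, 6]}
    - {"gripper": 0, "travel": [0, 0, 0], "rotation": [0, 0, 6]}
    - {"gripper": 0, "travel": [0, 0, 0], "rotation": [0, 0, 6]}

```text
t: 2.1
tcp_pos: [0.5573, 0.0626, 0.2308]
tool_rot: [0.47, 0.883, -0.0, -0.001]
force: [-0.1, 0.5, 0.3]
finger_gap: -0.002
```

```bash
python3 - <<'E'
from h import *
p,r,s=st(); todo(p,r,-.035,-.100,.10,10); todo(p,r,-.035,-.100,.10,0)
E
```

```text
t 2.10 rack mm [ 195.3 -103.6  170.8] F rack [ 0.45 -0.21  0.34] gap -0.002
travel(tool,mm) [-230.2   -9.5   70.7] rotvec deg [-10.05  -0.17   1.48]
travel(tool,mm) [-230.2   -9.5   70.7] rotvec deg [-0.05 -0.04  1.49]
```

Call:
send_rows:
  motion:
    - {"gripper": 0, "travel": [-33, -1, 0], "rotation": [0, 0, 0]}
    - {"gripper": 0, "travel": [-33, -1, 0], "rotation": [0, 0, 0]}
    - {"gripper": 0, "travel": [-33, -1, 0], "rotation": [0, 0, 0]}
    - {"gripper": 0, "travel": [-33, -1, 0], "rotation": [0, 0, 0]}
    - {"gripper": 0, "travel": [-33, -1, 0], "rotation": [0, 0, 0]}
    - {"gripper": 0, "travel": [-33, -1, 0], "rotation": [0, 0, 0]}
    - {"gripper": 0, "travel": [-33, -1, 0], "rotation": [0, 0, 0]}
    - {"gripper": 0, "travel": [0, 0, 30], "rotation": [0, 0, 1.5]}
    - {"gripper": 0, "travel": [0, 0, 30], "rotation": [0, 0, 0]}
    - {"gripper": 0, "travel": [0, 0, 30], "rotation": [-5, 0, 0]}
    - {"gripper": 0, "travel": [0, 0, 0], "rotation": [-5, 0, 0]}
    - {"gripper": 0, "travel": [0, 0, 0], "rotation": [0, 0, 0]}

```text
t: 3.1
tcp_pos: [0.6773, -0.1324, 0.137]
tool_rot: [0.479, 0.874, 0.076, 0.037]
force: [-0.8, -0.5, -0.5]
finger_gap: -0.002
```

```bash
python3 - <<'E'
from h import *
p,r,s=st(); todo(p,r,-.035,-.100,.05,10)
a=snap('side','s1.png')[130:430,250:550]; b=snap('top','t1.png')[60:310,310:560]
cv2.imwrite('pics/c1.png',np.hstack([cv2.resize(a,(400,400)),cv2.resize(b,(400,400))]))
E
```

```text
t 3.10 rack mm [ -33.6 -100.    77. ] F rack [-0.01  0.93 -0.53] gap -0.002
travel(tool,mm) [-1.6 -4.6 26.6] rotvec deg [-0.28 -0.5   0.05]
```

View pics/c1.png

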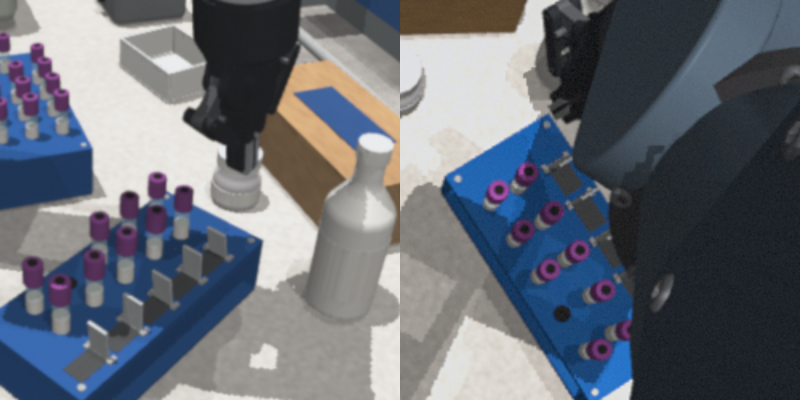

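```bash
python3 - <<'E'
from h import *
p,r,s=st()
im=cv2.imread('pics/s1.png')
g=[]
for yy in(-60,-40,-20,-10,0,10,20,40,60):
    for zz in(0,-20,-40,-60):
        g.append((yy,zz))
P=np.array([p+r.apply([0,a/1e3,b/1e3]) for a,b in g])
x0,y0,k=370,140,6
big=cv2.resize(im[y0:y0+135,x0:x0+120],None,fx=4.4,fy=4.4,interpolation=cv2.INTER_CUBIC)
for (a,b),q in zip(g,proj('side',P)):
    q=((q-[x0,y0]+.5)*4.4).astype(int).tolist(); cv2.circle(big,q,2,(0,0,255) if b else (0,255,0),-1)
    if b in(0,-40) : cv2.putText(big,f'{a}',q,0,.35,(0,255,255),1)
cv2.imwrite('pics/k.png',np.clip(big*1.5,0,255).astype(np.uint8))
E
```

```text
t 3.20 rack mm [ -36.5 -103.7   81.3] F rack [-0.08  0.35  1.3 ] gap -0.002
```

View pics/k.png

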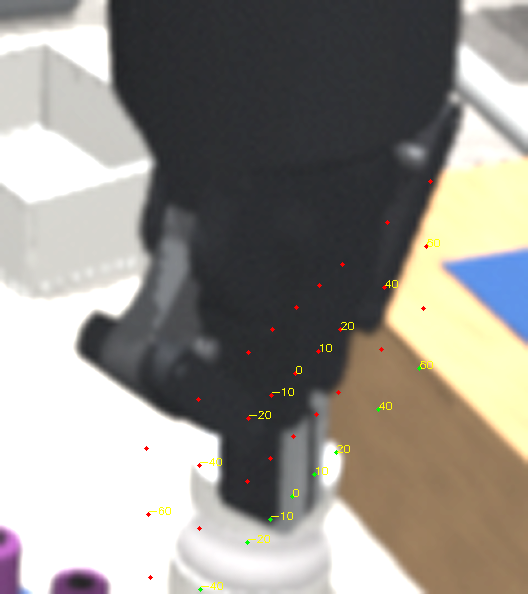

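Picture: with the jaws shut, the fingertip at about (280,530) in the enlarged crop is roughly 17 mm thick. The knuckles sit at least 45 mm above the tip, so they clear the 30 mm flags. Next I lower behind flag 1.

Call:
send_rows:
  motion:
    - {"gripper": 0, "travel": [0.5, -5.5, 20.3], "rotation": [0, 0, 0]}
    - {"gripper": 0, "travel": [0.5, -5.5, 20.3], "rotation": [0, 0, 0]}
    - {"gripper": 0, "travel": [0.5, -5.5, 20.3], "rotation": [0, 0, 0]}
    - {"gripper": 0, "travel": [0, 0, 0], "rotation": [0, 0, 0]}
    - {"gripper": 0, "travel": [0, 0, 0], "rotation": [0, 0, 0]}
    - {"gripper": 0, "travel": [0, 0, 0], "rotation": [0, 0, 0]}

```text
t: 3.7
tcp_pos: [0.6786, -0.1341, 0.0804]
tool_rot: [0.476, 0.875, 0.077, 0.044]
force: [-0.2, 0.4, 0.7]
finger_gap: 0.003
```

```bash
python3 - <<'E'
from h import *
p,r,s=st(); todo(p,r,-.035,-.098,.018,10)
a=snap('side','s2.png')[220:440,250:470]
cv2.imwrite('pics/c2.png',cv2.resize(a,(550,550),interpolation=cv2.INTER_CUBIC))
E
```

```text
t 3.70 rack mm [ -35.7 -100.2   20.4] F rack [ 0.4  -0.04  0.72] gap 0.003
travel(tool,mm) [ 0.7 -2.6  2. ] rotvec deg [0.11 0.13 0.37]
```

View pics/c2.png

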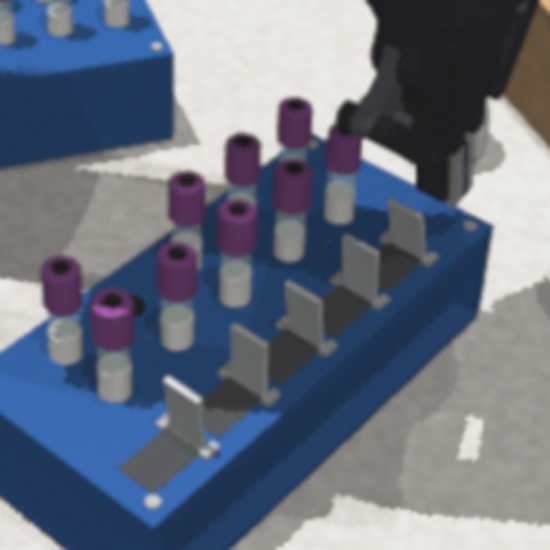

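The fingertip at (450,195) stands behind flag 1 at (405,230), in line with the row. Next is the stroke on flag 1.

Call:
send_rows:
  motion:
    - {"gripper": 0, "travel": [0.5, -2.4, 2], "rotation": [0, 0, 0]}
    - {"gripper": 0, "travel": [0, -5.9, -1], "rotation": [0, 0, 0]}
    - {"gripper": 0, "travel": [0, -5.9, -1], "rotation": [0, 0, 0]}
    - {"gripper": 0, "travel": [0, -5.9, -1], "rotation": [0, 0, 0]}
    - {"gripper": 0, "travel": [0, -5.1, 0.4], "rotation": [0, 0, 0]}
    - {"gripper": 0, "travel": [0, -5.1, 0.4], "rotation": [0, 0, 0]}
    - {"gripper": 0, "travel": [0, -4.4, 1.8], "rotation": [0, 0, 0]}
    - {"gripper": 0, "travel": [0, -4.4, 1.8], "rotation": [0, 0, 0]}
    - {"gripper": 0, "travel": [0, -2.9, 2.3], "rotation": [0, 0, 0]}
    - {"gripper": 0, "travel": [0, -2.9, 2.3], "rotation": [0, 0, 0]}
    - {"gripper": 0, "travel": [0, 0, 0], "rotation": [0, 0, 0]}
    - {"gripper": 0, "travel": [0, 0, 0], "rotation": [0, 0, 0]}

```text
t: 4.75
tcp_pos: [0.6402, -0.1568, 0.0627]
tool_rot: [0.477, 0.875, 0.076, 0.042]
force: [0.5, -0.4, 0.7]
finger_gap: -0.002
```

```bash
python3 - <<'E'
from h import *
p,r,s=st(); todo(p,r,-.035,-.0574,.005,10)
a=snap('side','s3.png')[220:440,250:470]
cv2.imwrite('pics/c3.png',cv2.resize(a,(550,550),interpolation=cv2.INTER_CUBIC))
E
```

```text
t 4.75 rack mm [-34.2 -55.6   2.7] F rack [-0.64 -0.17  0.66] gap -0.002
travel(tool,mm) [-0.8  2.2 -2. ] rotvec deg [-0.02 -0.06  0.3 ]
```

View pics/c3.png

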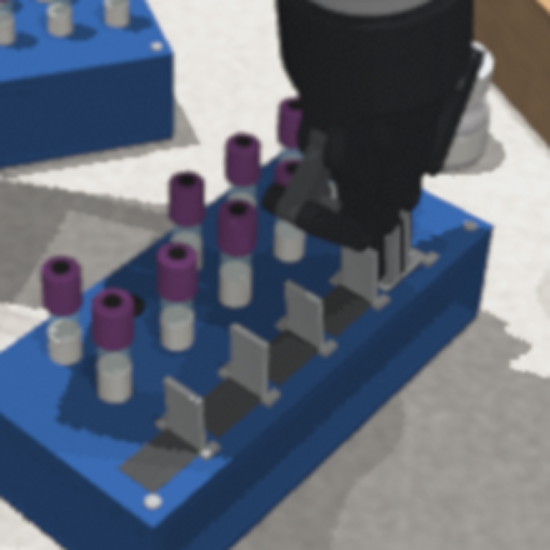

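Flag 1 has folded under the fingertip and the force is still in the noise. I press slightly further to seat it.

Call:
send_rows:
  motion:
    - {"gripper": 0, "travel": [0, -0.2, 1], "rotation": [0, 0, 0]}
    - {"gripper": 0, "travel": [0, 0, 0], "rotation": [0, 0, 0]}
    - {"gripper": 0, "travel": [0, 0, 0], "rotation": [0, 0, 0]}

```text
t: 5.05
tcp_pos: [0.6403, -0.1568, 0.0624]
tool_rot: [0.477, 0.875, 0.076, 0.042]
force: [-1.3, -0.4, 5.1]
finger_gap: -0.0
```

Call:
send_rows:
  motion:
    - {"gripper": 0, "travel": [0, -0.2, 1], "rotation": [0, 0, 0]}
    - {"gripper": 0, "travel": [0, 0, 0], "rotation": [0, 0, 0]}
    - {"gripper": 0, "travel": [0, 0, 0], "rotation": [0, 0, 0]}

```text
t: 5.3
tcp_pos: [0.6403, -0.1568, 0.0622]
tool_rot: [0.476, 0.875, 0.076, 0.042]
force: [-4.0, -0.3, 9.1]
finger_gap: -0.002
```

Contact at TCP h = 2.5 mm, rising to 9 N, so flag 1 is on its stop. I lift and step back behind flag 2.

Call:
send_rows:
  motion:
    - {"gripper": 0, "travel": [0, 1, -5.9], "rotation": [0, 0, 0]}
    - {"gripper": 0, "travel": [-0.5, 3.4, -5.2], "rotation": [0, 0, 0]}
    - {"gripper": 0, "travel": [0, 3.4, -5.2], "rotation": [0, 0, 0]}
    - {"gripper": 0, "travel": [0, 0, 0], "rotation": [0, 0, 0]}
    - {"gripper": 0, "travel": [0, 0, 0], "rotation": [0, 0, 0]}
    - {"gripper": 0, "travel": [0, 0, 0], "rotation": [0, 0, 0]}

```text
t: 5.8
tcp_pos: [0.6444, -0.1543, 0.0779]
tool_rot: [0.477, 0.875, 0.076, 0.041]
force: [-0.0, 0.0, -0.4]
finger_gap: -0.001
```

```bash
python3 - <<'E'
from h import *
p,r,s=st(); todo(p,r,-.035,-.060,.018,10)
a=snap('side','s4.png')[240:380,320:460]
cv2.imwrite('pics/c4.png',cv2.resize(a,(560,560),interpolation=cv2.INTER_CUBIC))
E
```

```text
t 5.80 rack mm [-34.4 -60.5  17.9] F rack [ 0.03  0.01 -0.42] gap -0.001
travel(tool,mm) [-0.6 -0.5 -0.2] rotvec deg [-0.02 -0.08  0.31]
```

View pics/c4.png

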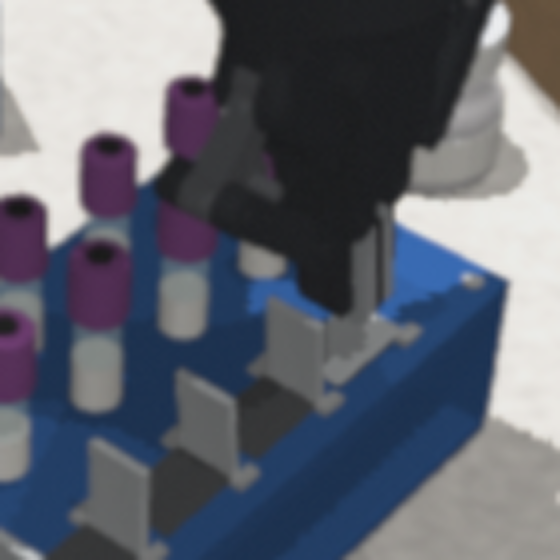

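Flag 1 lies flat at (365,355) with flag 2 upright in front of the finger. Next is flag 2.

Call:
send_rows:
  motion:
    - {"gripper": 0, "travel": [-0.5, -5.9, -1], "rotation": [0, 0, 0]}
    - {"gripper": 0, "travel": [0, -5.9, -1], "rotation": [0, 0, 0]}
    - {"gripper": 0, "travel": [0, -5.9, -1], "rotation": [0, 0, 0]}
    - {"gripper": 0, "travel": [0, -5.1, 0.4], "rotation": [0, 0, 0]}
    - {"gripper": 0, "travel": [0, -5.1, 0.4], "rotation": [0, 0, 0]}
    - {"gripper": 0, "travel": [0, -4.4, 1.8], "rotation": [0, 0, 0]}
    - {"gripper": 0, "travel": [0, -4.4, 1.8], "rotation": [0, 0, 0]}
    - {"gripper": 0, "travel": [0, -2.9, 2.3], "rotation": [0, 0, 0]}
    - {"gripper": 0, "travel": [0, -2.9, 2.3], "rotation": [0, 0, 0]}
    - {"gripper": 0, "travel": [0, -0.2, 1], "rotation": [0, 0, 0]}
    - {"gripper": 0, "travel": [0, 0, 0], "rotation": [0, 0, 0]}
    - {"gripper": 0, "travel": [0, 0, 0], "rotation": [0, 0, 0]}

```text
t: 6.85
tcp_pos: [0.6104, -0.177, 0.0636]
tool_rot: [0.477, 0.875, 0.077, 0.041]
force: [0.3, 0.6, 0.5]
finger_gap: 0.004
```

Call:
send_rows:
  motion:
    - {"gripper": 0, "travel": [0, -0.2, 1], "rotation": [0, 0, 0]}
    - {"gripper": 0, "travel": [0, 0, 0], "rotation": [0, 0, 0]}
    - {"gripper": 0, "travel": [0, 0, 0], "rotation": [0, 0, 0]}

```text
t: 7.1
tcp_pos: [0.6106, -0.1769, 0.0628]
tool_rot: [0.477, 0.875, 0.077, 0.042]
force: [-0.2, 0.4, -1.2]
finger_gap: 0.002
```

```bash
python3 -c "
from h import *
st()"
```

```text
t 7.10 rack mm [-35.3 -19.8   2.8] F rack [ 0.48 -0.03 -1.17] gap 0.002
```

Call:
send_rows:
  motion:
    - {"gripper": 0, "travel": [0, -0.2, 1], "rotation": [0, 0, 0]}
    - {"gripper": 0, "travel": [0, 0, 0], "rotation": [0, 0, 0]}
    - {"gripper": 0, "travel": [0, 0, 0], "rotation": [0, 0, 0]}

```text
t: 7.35
tcp_pos: [0.6107, -0.177, 0.0625]
tool_rot: [0.477, 0.875, 0.077, 0.042]
force: [-0.9, 0.8, 3.9]
finger_gap: 0.002
```

Same contact height as flag 1 and 4 N. On to flag 3.

Call:
send_rows:
  motion:
    - {"gripper": 0, "travel": [0, 1, -5.9], "rotation": [0, 0, 0]}
    - {"gripper": 0, "travel": [0, 1.9, -4.7], "rotation": [0, 0, 0]}
    - {"gripper": 0, "travel": [0, 1.9, -4.7], "rotation": [0, 0, 0]}
    - {"gripper": 0, "travel": [0, 0, 0], "rotation": [0, 0, 0]}
    - {"gripper": 0, "travel": [0, 0, 0], "rotation": [0, 0, 0]}
    - {"gripper": 0, "travel": [0, 0, 0], "rotation": [0, 0, 0]}

```text
t: 7.85
tcp_pos: [0.6122, -0.1759, 0.0777]
tool_rot: [0.477, 0.875, 0.076, 0.042]
force: [0.0, 1.0, 0.5]
finger_gap: 0.001
```

Call:
send_rows:
  motion:
    - {"gripper": 0, "travel": [0, -5.9, -1], "rotation": [0, 0, 0]}
    - {"gripper": 0, "travel": [0, -5.9, -1], "rotation": [0, 0, 0]}
    - {"gripper": 0, "travel": [0, -5.9, -1], "rotation": [0, 0, 0]}
    - {"gripper": 0, "travel": [0, -5.1, 0.4], "rotation": [0, 0, 0]}
    - {"gripper": 0, "travel": [0, -5.1, 0.4], "rotation": [0, 0, 0]}
    - {"gripper": 0, "travel": [0, -4.4, 1.8], "rotation": [0, 0, 0]}
    - {"gripper": 0, "travel": [0, -4.4, 1.8], "rotation": [0, 0, 0]}
    - {"gripper": 0, "travel": [0, -2.9, 2.3], "rotation": [0, 0, 0]}
    - {"gripper": 0, "travel": [0, -2.9, 2.3], "rotation": [0, 0, 0]}
    - {"gripper": 0, "travel": [0, -0.2, 1], "rotation": [0, 0, 0]}
    - {"gripper": 0, "travel": [0, 0, 0], "rotation": [0, 0, 0]}
    - {"gripper": 0, "travel": [0, 0, 0], "rotation": [0, 0, 0]}

```text
t: 8.85
tcp_pos: [0.5778, -0.198, 0.0632]
tool_rot: [0.477, 0.875, 0.076, 0.041]
force: [-0.1, -0.6, -0.3]
finger_gap: 0.002
```

```bash
python3 -c "
from h import *
st()"
```

```text
t 8.85 rack mm [-35.4  19.2   3.2] F rack [-0.5   0.39 -0.32] gap 0.002
```

Call:
send_rows:
  motion:
    - {"gripper": 0, "travel": [0, -0.2, 1], "rotation": [0, 0, 0]}
    - {"gripper": 0, "travel": [0, 0, 0], "rotation": [0, 0, 0]}
    - {"gripper": 0, "travel": [0, 0, 0], "rotation": [0, 0, 0]}

```text
t: 9.1
tcp_pos: [0.578, -0.1981, 0.0626]
tool_rot: [0.477, 0.875, 0.077, 0.042]
force: [-1.8, -0.2, 2.0]
finger_gap: -0.0
```

Call:
send_rows:
  motion:
    - {"gripper": 0, "travel": [0, -0.2, 0.8], "rotation": [0, 0, 0]}
    - {"gripper": 0, "travel": [0, 0, 0], "rotation": [0, 0, 0]}
    - {"gripper": 0, "travel": [0, 0, 0], "rotation": [0, 0, 0]}

```text
t: 9.35
tcp_pos: [0.5781, -0.1981, 0.0624]
tool_rot: [0.477, 0.875, 0.077, 0.042]
force: [-0.5, 0.7, 6.0]
finger_gap: -0.002
```

Flag 3 seated at 6 N. On to flag 4.

Call:
send_rows:
  motion:
    - {"gripper": 0, "travel": [0, 1, -5.9], "rotation": [0, 0, 0]}
    - {"gripper": 0, "travel": [0, 2.4, -5], "rotation": [0, 0, 0]}
    - {"gripper": 0, "travel": [0, 2.4, -5], "rotation": [0, 0, 0]}
    - {"gripper": 0, "travel": [0, 0, 0], "rotation": [0, 0, 0]}
    - {"gripper": 0, "travel": [0, 0, 0], "rotation": [0, 0, 0]}
    - {"gripper": 0, "travel": [0, 0, 0], "rotation": [0, 0, 0]}

```text
t: 9.85
tcp_pos: [0.5803, -0.1964, 0.0782]
tool_rot: [0.477, 0.875, 0.076, 0.042]
force: [0.3, 0.2, -0.6]
finger_gap: -0.003
```

Call:
send_rows:
  motion:
    - {"gripper": 0, "travel": [0, -5.9, -1], "rotation": [0, 0, 0]}
    - {"gripper": 0, "travel": [0, -5.9, -1], "rotation": [0, 0, 0]}
    - {"gripper": 0, "travel": [0, -5.9, -1], "rotation": [0, 0, 0]}
    - {"gripper": 0, "travel": [0, -5.1, 0.4], "rotation": [0, 0, 0]}
    - {"gripper": 0, "travel": [0, -5.1, 0.4], "rotation": [0, 0, 0]}
    - {"gripper": 0, "travel": [0, -4.4, 1.8], "rotation": [0, 0, 0]}
    - {"gripper": 0, "travel": [0, -4.4, 1.8], "rotation": [0, 0, 0]}
    - {"gripper": 0, "travel": [0, -2.9, 2.3], "rotation": [0, 0, 0]}
    - {"gripper": 0, "travel": [0, -2.9, 2.3], "rotation": [0, 0, 0]}
    - {"gripper": 0, "travel": [0, -0.2, 1], "rotation": [0, 0, 0]}
    - {"gripper": 0, "travel": [0, 0, 0], "rotation": [0, 0, 0]}
    - {"gripper": 0, "travel": [0, 0, 0], "rotation": [0, 0, 0]}

```text
t: 10.85
tcp_pos: [0.5459, -0.2186, 0.0637]
tool_rot: [0.477, 0.875, 0.077, 0.042]
force: [0.0, -0.5, 0.5]
finger_gap: 0.0
```

Call:
send_rows:
  motion:
    - {"gripper": 0, "travel": [0, -0.2, 1], "rotation": [0, 0, 0]}
    - {"gripper": 0, "travel": [0, 0, 0], "rotation": [0, 0, 0]}
    - {"gripper": 0, "travel": [0, 0, 0], "rotation": [0, 0, 0]}

```text
t: 11.1
tcp_pos: [0.5461, -0.2186, 0.0629]
tool_rot: [0.477, 0.875, 0.077, 0.042]
force: [-1.1, 0.1, -0.6]
finger_gap: -0.004
```

```bash
python3 -c "
from h import *
st()"
```

```text
t 11.10 rack mm [-35.8  57.    2.9] F rack [ 0.68  0.87 -0.6 ] gap -0.004
```

Call:
send_rows:
  motion:
    - {"gripper": 0, "travel": [0, -0.2, 1], "rotation": [0, 0, 0]}
    - {"gripper": 0, "travel": [0, 0, 0], "rotation": [0, 0, 0]}
    - {"gripper": 0, "travel": [0, 0, 0], "rotation": [0, 0, 0]}

```text
t: 11.35
tcp_pos: [0.5461, -0.2187, 0.0625]
tool_rot: [0.477, 0.875, 0.077, 0.042]
force: [-0.5, 1.1, 4.1]
finger_gap: -0.002
```

Call:
send_rows:
  motion:
    - {"gripper": 0, "travel": [0, 1, -5.9], "rotation": [0, 0, 0]}
    - {"gripper": 0, "travel": [0.5, 2.1, -5], "rotation": [0, 0, 0]}
    - {"gripper": 0, "travel": [0, 2.1, -5], "rotation": [0, 0, 0]}
    - {"gripper": 0, "travel": [0, 0, 0], "rotation": [0, 0, 0]}
    - {"gripper": 0, "travel": [0, 0, 0], "rotation": [0, 0, 0]}
    - {"gripper": 0, "travel": [0, 0, 0], "rotation": [0, 0, 0]}

```text
t: 11.85
tcp_pos: [0.5477, -0.2169, 0.0785]
tool_rot: [0.477, 0.875, 0.076, 0.042]
force: [-0.1, 0.3, 0.6]
finger_gap: 0.001
```

```bash
python3 - <<'E'
from h import *
st()
a=snap('side','s5.png')[240:460,235:455]
cv2.imwrite('pics/c5.png',cv2.resize(a,(590,590),interpolation=cv2.INTER_CUBIC))
E
```

```text
t 11.85 rack mm [-35.2  54.7  18.5] F rack [ 0.34 -0.08  0.58] gap 0.001
```

View pics/c5.png

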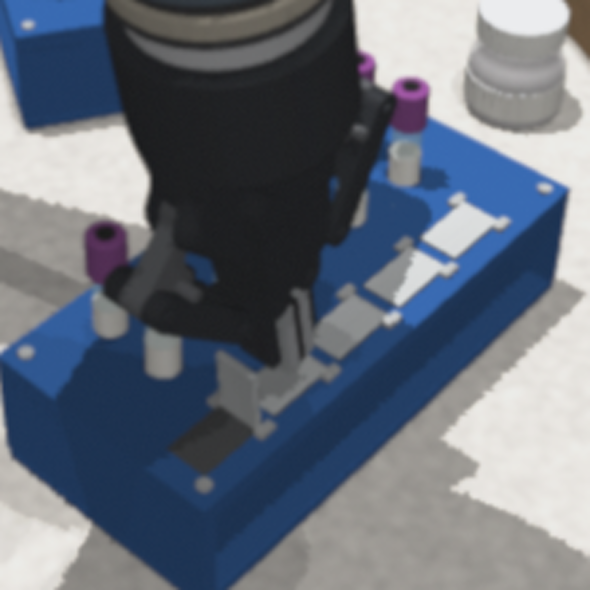

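Flags 1 to 4 lie flat at (465,228), (405,275), (348,325) and (290,385), and flag 5 stands at (238,390). Last stroke.

Call:
send_rows:
  motion:
    - {"gripper": 0, "travel": [0, -5.9, -1], "rotation": [0, 0, 0]}
    - {"gripper": 0, "travel": [0, -5.9, -1], "rotation": [0, 0, 0]}
    - {"gripper": 0, "travel": [0, -5.9, -1], "rotation": [0, 0, 0]}
    - {"gripper": 0, "travel": [0, -5.1, 0.4], "rotation": [0, 0, 0]}
    - {"gripper": 0, "travel": [0, -5.1, 0.4], "rotation": [0, 0, 0]}
    - {"gripper": 0, "travel": [0, -4.4, 1.8], "rotation": [0, 0, 0]}
    - {"gripper": 0, "travel": [0, -4.4, 1.8], "rotation": [0, 0, 0]}
    - {"gripper": 0, "travel": [0, -2.9, 2.3], "rotation": [0, 0, 0]}
    - {"gripper": 0, "travel": [0, -2.9, 2.3], "rotation": [0, 0, 0]}
    - {"gripper": 0, "travel": [0, -0.2, 1], "rotation": [0, 0, 0]}
    - {"gripper": 0, "travel": [0, 0, 0], "rotation": [0, 0, 0]}
    - {"gripper": 0, "travel": [0, 0, 0], "rotation": [0, 0, 0]}

```text
t: 12.9
tcp_pos: [0.5133, -0.239, 0.0639]
tool_rot: [0.477, 0.875, 0.077, 0.042]
force: [0.7, -0.1, 0.2]
finger_gap: -0.001
```

Call:
send_rows:
  motion:
    - {"gripper": 0, "travel": [0, -0.2, 1], "rotation": [0, 0, 0]}
    - {"gripper": 0, "travel": [0, 0, 0], "rotation": [0, 0, 0]}
    - {"gripper": 0, "travel": [0, 0, 0], "rotation": [0, 0, 0]}

```text
t: 13.15
tcp_pos: [0.5135, -0.239, 0.0632]
tool_rot: [0.477, 0.875, 0.077, 0.042]
force: [-0.7, -0.2, 0.6]
finger_gap: 0.002
```

Call:
send_rows:
  motion:
    - {"gripper": 0, "travel": [0, -0.2, 1], "rotation": [0, 0, 0]}
    - {"gripper": 0, "travel": [0, 0, 0], "rotation": [0, 0, 0]}
    - {"gripper": 0, "travel": [0, 0, 0], "rotation": [0, 0, 0]}

```text
t: 13.4
tcp_pos: [0.5135, -0.2391, 0.0625]
tool_rot: [0.477, 0.875, 0.077, 0.042]
force: [-1.5, 1.3, 4.4]
finger_gap: -0.002
```

Call:
send_rows:
  motion:
    - {"gripper": 0, "travel": [0, 1.7, -9.8], "rotation": [0, 0, 0]}
    - {"gripper": 0, "travel": [0, 3.5, -20], "rotation": [0, 0, 0]}
    - {"gripper": 0, "travel": [0, 5.2, -29.5], "rotation": [0, 0, 0]}
    - {"gripper": 0, "travel": [0, 5.2, -29.5], "rotation": [0, 0, 0]}
    - {"gripper": 0, "travel": [0, 5.2, -29.5], "rotation": [0, 0, 0]}
    - {"gripper": 0, "travel": [0, 5.2, -29.5], "rotation": [0, 0, 0]}
    - {"gripper": 0, "travel": [-25, 0, 0], "rotation": [0, 0, 0]}
    - {"gripper": 0, "travel": [-25, 0, 0], "rotation": [0, 0, 0]}
    - {"gripper": 0, "travel": [-25, 0, 0], "rotation": [0, 0, 0]}
    - {"gripper": 0, "travel": [-25, 0, 0], "rotation": [0, 0, 0]}
    - {"gripper": 0, "travel": [0, 0, 0], "rotation": [0, 0, 0]}
    - {"gripper": 0, "travel": [0, 0, 0], "rotation": [0, 0, 0]}

```text
t: 14.4
tcp_pos: [0.5675, -0.3242, 0.2122]
tool_rot: [0.477, 0.874, 0.076, 0.042]
force: [0.5, 0.2, -0.7]
finger_gap: 0.001
```

```bash
python3 - <<'E'
from h import *
st()
a=snap('side','s6.png')[150:470]; b=snap('top','t6.png')
o=cv2.vconcat([cv2.resize(a,(600,300)),cv2.resize(b[100:360,80:600],(600,300))])
cv2.imwrite('pics/c6.png',o)
E
```

```text
t 14.40 rack mm [-136.4   95.6  152.2] F rack [-0.12 -0.57 -0.65] gap 0.001
```

View pics/c6.png

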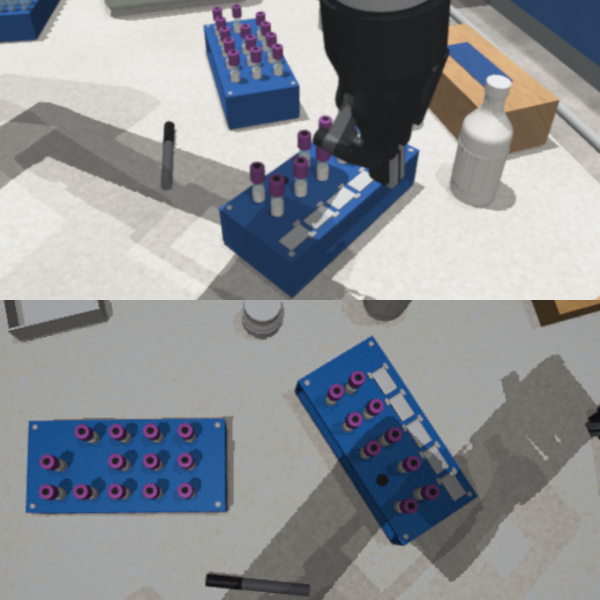

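All five flags lie flat: in the top view they run from (382,380) to (452,485). The tubes, marker and plain rack are in their places. I compare the rack's position numerically, then hand in.

```bash
python3 - <<'E'
from h import *
a=cv2.imread('pics/top0.png',0);b=cv2.imread('pics/t6.png',0)
for u,v in((401,138),(346,171),(431,304)):
    r=cv2.matchTemplate(b[v-14:v+15,u-14:u+15],a[v-7:v+8,u-7:u+8],5); print('shift px',np.array(cv2.minMaxLoc(r)[3])-7,round(r.max(),2))
print(manip.sign_off())
E
```

```text
shift px [0 0] 1.0
shift px [0 0] 1.0
shift px [0 0] 0.93
the job is handed in; nothing more can be done
None
```

All five flags are folded flat into their slots, in order from 1 to 5. I pushed them with the closed fingertips, using a low stroke along the row and a light press of 4 to 9 N at the end of each. The job was handed in at about 14.5 s with the arm clear of everything.

- **Flags:** the last pictures from both cameras show all five flat. Each press stopped at the same fingertip height, about 62.5 mm above the table.
- **Rack:** it did not move. Three corner screws, compared before and after in the top view, shifted by 0 pixels.
- **Everything else:** the tubes, plain rack, jar and marker look unmoved in the pictures. I did not measure them.

No check failed or disagreed. Sign-off reported no verdict.

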